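# Hold a clevis against the fixed jaw of the tapping vise

## Task

I am going to tap the steel clevis (the fork-shaped block standing in the chip tray) and need a third hand: first slide the clear chip guard fully open so that I can get at the vise handle, then stand the clevis fork up on the flat packing plate in the vise, in the middle of the jaws and flat against the fixed jaw (the far one). Ease it against that jaw and keep a steady push of about 12 N on it, and finish like that, still holding and pushing, while I wind the vise shut; leave the other things on the bench and in the tray where they are.

Things in the scene. Friction and masses are not known exactly. Their poses are not given: they have to be found in the camera images.
- guard (a joint): sliding clear pane of the chip guard, m: 0 = shut in front of the vise, 0.21 = fully open. It slides in its track along the station's -y direction (to the robot's right), with about 2 N of friction, and stays where it is left; the run may start with it up to 0.05 open
- guard_handle (a point): grip point on the sliding pane's upright steel bar handle, and moving with it. Bar 12 mm thick, 36 mm in front of the pane (robot's side), reaching 18 mm above this point and 66 mm below. The guard's fixed top rail, 30 mm wide, runs with its middle 44 mm behind the bar, its top 31 mm above this point. x: square to the guard, away from the robot; y: left, along the track; z up
- clevis_center (a point): centre (half-way up) of the steel clevis, 40 (x) by 56 (y) by 62 mm high, about 0.7 kg: a solid block 30 mm high, above it two upright ears 15 mm thick with rounded tops and cross holes, a 26 mm slot along x between them. z up. It starts standing fork up on the tray floor at the right, behind the guard's fixed pane
- clevis: the same clevis, origin at the centre of its underside, 31 mm below clevis_center, same axes
- packing (a point): centre of the top of the flat steel packing plate on the vise bed between the jaws, on which the work stands: 60 mm (x) by 88 mm (y), 8 mm thick, starting 2 mm in front of the fixed jaw's face; the vise bed lies 8 mm below. Plate and jaw face are ground and oiled, friction about 0.15. Axes as the fixed jaw
- fixed_jaw: steel plate of the vise's fixed (far) jaw, rigid. Origin: mid-width on its face, level with the top of the packing plate that the work stands on. x into the jaw, y left, z up. Face 90 mm wide, 40 mm above the origin; the moving jaw, 36 mm high, faces it 78 mm away at -x. A seated clevis has its centre at (-20, 0, 31) mm, axes along these either way round
- collar: steel ring 46 mm across, 18 mm high, in the tray; leave alone (origin at its underside)
- lug_plate: flat steel block 30 x 70 x 22 mm in the tray; leave alone (origin at its underside)
- fluid: small white bottle, 38 mm across, 95 mm high, in the tray's far left corner; leave alone (origin at its underside)
- tin: bare metal tin, 74 mm across, 100 mm high, on the bench at the left; leave alone (origin at its underside)
- spray: spray can, 66 mm across, 200 mm high, on the bench at the left; leave alone (origin at its underside)
- hammer: hammer lying on the bench at the right, 260 mm; leave alone (origin at its underside)
- drill: cordless drill with a wire cup brush lying on the bench at the far right; leave alone (origin at its underside)
Things that resemble listed ones, but are neither listed nor needed, are in the scene too. Leave any green look-alike of the clevis alone.

How it is judged:
On the way, in this order (a step that is already met when the one before it is completed fails the run):
1. the guard is slid fully open (within 20 mm of its end) while the clevis still stands outside the vise (value of joint guard above 0.19 m and y of clevis_center in the frame of fixed_jaw below -0.08 m), for 0.2 s.
2. the clevis, fork up on the packing plate and flat against the fixed jaw, is held and pressed on the jaw with 5 to 22 N for one and a half seconds on end (x of clevis_center in the frame of fixed_jaw between -0.024 and -0.016 m and y of clevis_center in the frame of fixed_jaw between -0.015 and 0.015 m and z of clevis_center in the frame of fixed_jaw between 0.028 and 0.034 m and angle between the x axis of clevis_center and the x axis of fixed_jaw, either way round below 0.06 rad and angle between clevis_center's own z axis and vertical below 0.06 rad and contact force between clevis and fixed_jaw between 5 and 22 N and contact force between clevis and the fingers above 3 N), for 1.5 s.
At the end, for the whole second after the job is handed in: Guard within 20 mm of fully open; clevis fork up on the packing plate (3 mm), within 15 mm of the jaws' middle, flat on the fixed jaw (4 mm, 0.06 rad) and upright (0.06 rad), the fingers on it, pressing on the jaw with 5 to 22 N all through the last second (all of step 2 and value of joint guard above 0.19 m); the arm keeps its last pose, push and grip.
It fails at once if the clevis is rammed against the fixed jaw (over 60 N) (contact force between clevis and fixed_jaw above 60 N).
It fails at once if another thing on the bench or in the tray is shifted by more than 30 mm or knocked over (distance of any of collar, lug_plate, fluid, tin, spray, hammer, drill from where it was at the start of the episode above 0.03 m or angle between any of fluid, tin, spray's own z axis and vertical above 0.5 rad).
It also fails if it takes over 72 s, if anything falls off the work surface, if the arm or the gripper's body presses on something with over 40 N, if the wrist force passes 120 N, or if a joint passes its speed limit or range.

## Robot

A 7-joint arm with a two-finger parallel gripper is mounted at the origin on the work surface. World frame = base frame: x ahead of the robot, y to its left, z up, the work surface at z = 0. Lengths are in m, angles in rad, forces in N, time in s.
With the tool pointing down it reaches from about 0.4 to 0.9 m from the base axis. Payload 5.5 kg.
Tool frame: the origin (TCP) lies midway between the tips of the shut fingers; the grasp point (between the pads) lies 19 mm behind it (manip.grip_depth is the distance from the TCP to the grasp point, in m); z points along the fingers, x is the direction in which the jaws open and shut, and the axes are right-handed (so a half turn about z gives the same grasp; the last joint's range is limited). The gripper opens to 92 mm and grips with 3 to 60 N. Pads are 19 mm wide; open, the fingers measure 130 mm over their backs; the gripper's body (75 mm by 190 mm) begins 47 mm behind the grasp point.
Start: joints at [1.58, 0.501, -0.427, 1.55, 0.221, 1.138, -0.21], TCP at [0.163, -0.629, 0.227] pointing down, gripper open.
Joint ranges: [-2.88, 2.88], [-0.31, 2.03], [-1.54, 1.56], [0.2, 2.42], [-1.41, 4.55], [0.19, 2.02], [-2.57, 2.57]. Speed limits (rad/s): [2.57, 2.57, 3.14, 3.14, 3.14, 3.14, 3.14].

## Interface

Orientations are given as a unit quaternion [x, y, z, w].
In Python, from bench import manip, effector, viewer gives the robot as it stands. Calls block until the motion is done:
- manip.move_pose(position, orientation): joint-space move of the TCP to a pose.
- manip.servo_line(position, ori=None, vel=0.15): straight line of the TCP; ori=None keeps the orientation; vel is the mean speed in m/s.
- manip.movej(angles): joint-space move.
- effector.open_jaws() and effector.close(f_grip=None): open the fingers fully, or close them until they stop; f_grip is the grip in N (None keeps the last).
- manip.sleep(seconds).
- manip.solve_ik(position, orientation): joint angles nearest the present ones, or None.
- viewer.get_image(name): name is "side" or "top" or "wrist"; returns the picture (420x560x3 uint8, red, green, blue); there is no depth.
- viewer.get_calibration(name): a dict with "vfov" (degrees; the focal length in pixels is half the picture's height over the tangent of half this angle, whatever the lens; pixels are square), "cx", "cy" (the principal point, pixels), "eye" and "attitude" of the camera in the world. Camera axes: x right, y down, z forward; pixel columns grow to the right and rows downward; lengths in m; the calibration is good to about 2 mm. A picture is of the moment at which its call begins: read the wrist's pose just before it. get_calibration takes no time and is no camera call; for the wrist camera it gives the pose at the moment of the call.
A pose or a line that the arm cannot do raises manip.PlanningError and nothing moves.
- manip.hand_in(): hands the job in, once; it reports no verdict.
Readings, each from a call of its own:
- manip.current_clock(): time.
- manip.current_q(): joint angles.
- manip.current_joint_velocities(): joint speeds.
- manip.current_tau(): joint torques, N m.
- manip.current_tool_pos(): TCP position.
- manip.current_tcp_rot(): TCP orientation.
- manip.current_force(): force on the tool from outside, world axes, zero at the start.
- manip.current_wrist_torque(): the same for the moment, N m.
- manip.current_finger_gap(): finger opening in m.
Only numpy, scipy, OpenCV 4.12 (cv2) and the standard library are available. Lean on these libraries where they do the work, as an engineer would, in place of code of your own. Each camera call takes 0.05 s, during which the arm holds its last target.

## Working session

There is one attempt and no reset: what is moved stays moved. The work goes in short steps, each a Python script; the robot and the scene stay as the last script left them, time stands still between calls to the robot, and variables do not carry over. Pictures are saved under pics/ and viewed, and the job is handed in when it is done.

```bash
ls; mkdir -p pics; python3 - <<'E'
from bench import manip, effector, viewer
import cv2
for n in ["side","top","wrist"]:
    im=viewer.get_image(n); cv2.imwrite(f"pics/a_{n}.png",im[:,:,::-1])
    print(n,viewer.get_calibration(n))
print(manip.current_clock(),manip.current_tool_pos(),manip.current_tcp_rot(),manip.grip_depth, manip.current_finger_gap())
E
```

```text
pics
side {'vfov': 57.64378943607174, 'cx': 284.2741318865463, 'cy': 211.75090103675657, 'eye': array([0.38292063, 0.71007141, 0.9149787 ]), 'attitude': array([-0.1264409 ,  0.92208558, -0.36356971,  0.03984903])}
top {'vfov': 49.63337853365957, 'cx': 277.81858988930804, 'cy': 211.27310038304358, 'eye': array([ 0.33843721, -0.02064223,  1.67998966]), 'attitude': array([-0.70357962,  0.70712154, -0.05018872,  0.04935528])}
wrist {'vfov': 65.97351411124015, 'cx': 278.1473384619639, 'cy': 207.3203372522261, 'eye': array([ 0.23798816, -0.61101646,  0.38482884]), 'attitude': array([ 0.78251579, -0.60502071, -0.09082761,  0.11562579])}
0.15 [ 0.16301452 -0.6286768   0.22590314] [ 7.90915064e-01 -6.11925465e-01 -5.91492974e-04 -4.87491209e-04] 0.0188 0.091629823784219
```

View pics/a_side.png

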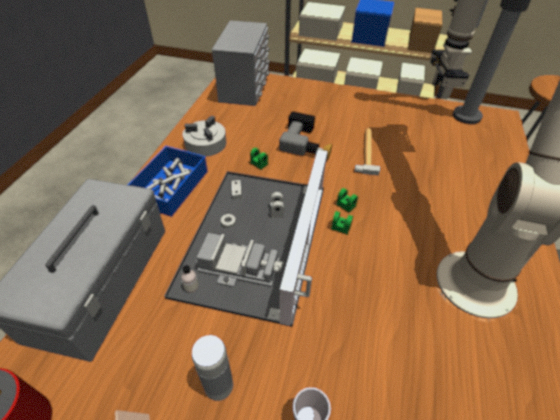

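View pics/a_top.png

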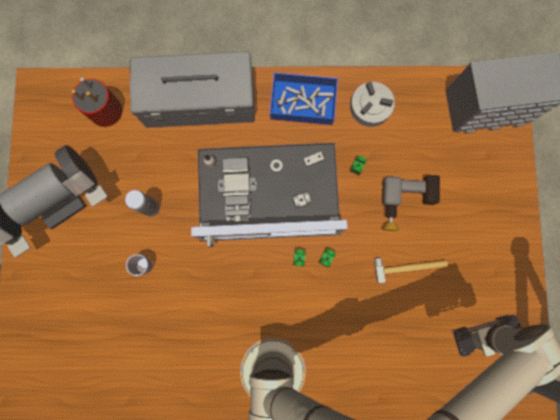

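View pics/a_wrist.png

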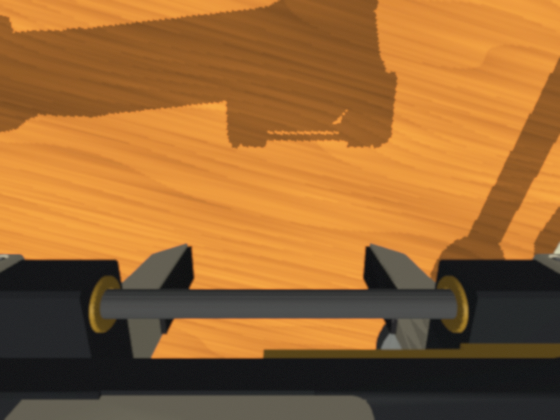

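```bash
python3 - <<'E'
import cv2,numpy as np
t=cv2.imread("pics/a_top.png");s=cv2.imread("pics/a_side.png")
cv2.imwrite("pics/b_top.png",cv2.resize(t[135:275,180:380],None,fx=4,fy=4,interpolation=cv2.INTER_CUBIC))
cv2.imwrite("pics/b_side.png",cv2.resize(s[140:320,165:365],None,fx=3.3,fy=3.3,interpolation=cv2.INTER_CUBIC))
E
```

```text
(no output)
```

View pics/b_top.png

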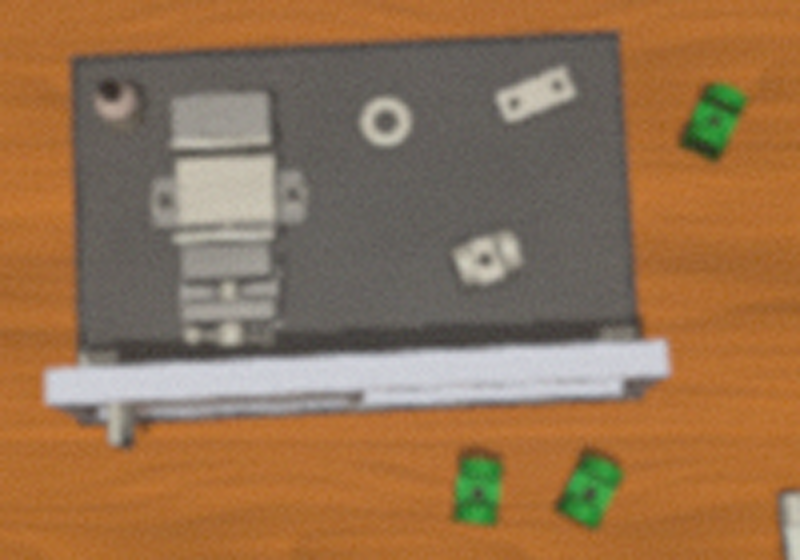

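View pics/b_side.png

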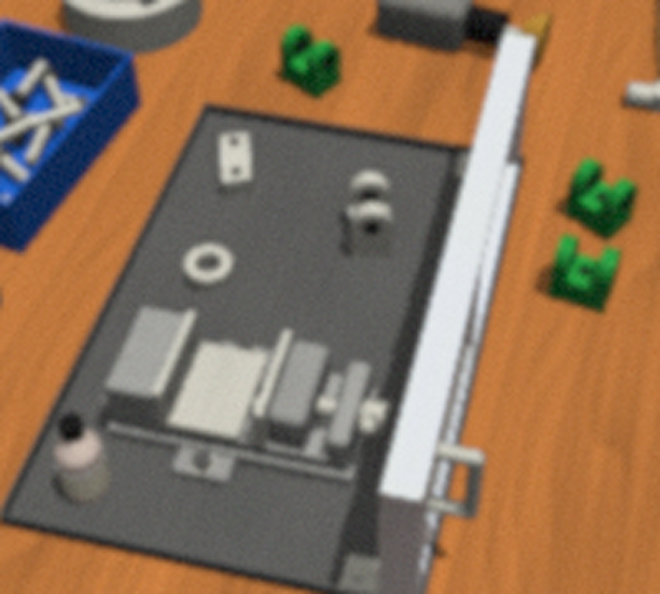

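```bash
cat > h.py <<'E'
import numpy as np,cv2
from scipy.spatial.transform import Rotation as R
from bench import manip, effector, viewer
H,W=420,560
def cal(n): return viewer.get_calibration(n)
def ray(c,uv):
    f=H/2/np.tan(np.radians(c['vfov'])/2)
    d=np.array([(uv[0]-c['cx'])/f,(uv[1]-c['cy'])/f,1.])
    d=R.from_quat(c['attitude']).apply(d); return np.array(c['eye']),d/np.linalg.norm(d)
def plane(c,uv,z):
    e,d=ray(c,uv); return e+d*(z-e[2])/d[2]
def tri(rs):
    A=np.zeros((3,3));b=np.zeros(3)
    for e,d in rs:
        P=np.eye(3)-np.outer(d,d);A+=P;b+=P@e
    p=np.linalg.solve(A,b); return p,[np.linalg.norm((np.eye(3)-np.outer(d,d))@(p-e)) for e,d in rs]
def proj(c,p):
    f=H/2/np.tan(np.radians(c['vfov'])/2)
    q=R.from_quat(c['attitude']).inv().apply(np.asarray(p)-c['eye'])
    return np.array([c['cx']+f*q[0]/q[2],c['cy']+f*q[1]/q[2]])
def shot(n,name,crop=None,k=1):
    c=cal(n); im=viewer.get_image(n); cv2.imwrite(f"pics/{name}_full.png",im[:,:,::-1])
    o=im[:,:,::-1]
    if crop: o=o[crop[1]:crop[3],crop[0]:crop[2]]
    cv2.imwrite(f"pics/{name}.png",cv2.resize(o,None,fx=k,fy=k,interpolation=cv2.INTER_CUBIC))
    return c,im
def down(yaw):  # tool z down, tool x along world angle yaw
    x=np.array([np.cos(yaw),np.sin(yaw),0]);z=np.array([0,0,-1.])
    return R.from_matrix(np.stack([x,np.cross(z,x),z],1)).as_quat()
E
python3 - <<'E'
from h import *
np.set_printoptions(precision=4,suppress=True)
ct,cs=cal('top'),cal('side')
T=lambda x,y:(x/4+180-.4,y/4+135-.4); S=lambda x,y:(x/3.3+165-.35,y/3.3+140-.35)
pts={'handle_top':(T(117,408),S(474,455)),'handle_endfar':(T(117,440),S(482,455)),
'railL_far':(T(45,372),S(384,493)),'railL_near':(T(48,404),S(422,497)),'railR_far':(T(667,341),S(508,35)),
'pack_FL?':(T(176,230),S(240,437)),'collar':(T(386,122),S(208,262)),'bottlecap':(T(110,90),S(70,426)),
'jawTopL':(T(172,148),S(160,392)),'jawTopR':(T(268,140),S(193,313)),
'trayFR':(T(617,36),S(208,108)),'trayFL':(T(74,58),S(5,518))}
for k,(a,b) in pts.items(): print(k,*tri([ray(ct,a),ray(cs,b)]))
for k,a in {'clev':T(487,258)}.items(): print(k,plane(ct,a,.065))
print(plane(cs,S(370,200),.065))
for n in ['tray far R','far L']: pass
print(plane(ct,T(617,36),0),plane(ct,T(74,58),0))
E
```

```text
handle_top [0.4577 0.2098 0.1521] [np.float64(0.01227492902996028), np.float64(0.012274929029960165)]
handle_endfar [0.4415 0.2094 0.1527] [np.float64(0.001587088969866104), np.float64(0.0015870889698660967)]
railL_far [0.4977 0.268  0.1687] [np.float64(0.0013561767049422998), np.float64(0.001356176704942327)]
railL_near [0.4713 0.2647 0.17  ] [np.float64(0.0008043300595146176), np.float64(0.0008043300595144771)]
railR_far [ 0.5204 -0.2533  0.1647] [np.float64(0.0026712205624223415), np.float64(0.002671220562422595)]
pack_FL? [0.6429 0.1751 0.0433] [np.float64(0.00046820312409467414), np.float64(0.00046820312409472694)]
collar [ 0.7481 -0.0178  0.0194] [np.float64(0.0005927274345195415), np.float64(0.0005927274345196851)]
bottlecap [0.7614 0.2301 0.0894] [np.float64(0.0007600172653756213), np.float64(0.0007600172653758817)]
jawTopL [0.7099 0.1749 0.0806] [np.float64(0.000679832368531883), np.float64(0.0006798323685319477)]
jawTopR [0.7165 0.0885 0.0782] [np.float64(0.0015676685336974794), np.float64(0.0015676685336975156)]
trayFR [ 0.8337 -0.2377  0.0071] [np.float64(0.0007558133902447426), np.float64(0.0007558133902449168)]
trayFL [0.8138 0.2777 0.0047] [np.float64(0.0023287452094528584), np.float64(0.0023287452094527808)]
clev [ 0.6114 -0.1082  0.065 ]
[ 0.6103 -0.0971  0.065 ]
[ 0.8366 -0.2385  0.    ] [0.8174 0.2793 0.    ]
```

```bash
python3 - <<'E'
from h import *
np.set_printoptions(precision=4,suppress=True)
c=cal('wrist');rt=R.from_quat(manip.current_tcp_rot())
print(rt.inv().apply(c['eye']-manip.current_tool_pos()),(rt.inv()*R.from_quat(c['attitude'])).as_matrix())
for y in (-87.5,92.5):
  for p in [(.56,-.12,.30),(.62,.12,.30),(.443,.209,.25),(.443,.209,.12),(.61,-.10,.045),(.69,.13,.06),(.45,0,.12)]:
    try: print(y,p,manip.solve_ik(p,down(np.radians(y))))
    except Exception as e: print(e)
E
```

```text
[ 0.0015 -0.077  -0.1589] [[ 1.      0.0005 -0.0006]
 [-0.0003  0.9568  0.2909]
 [ 0.0007 -0.2909  0.9568]]
-87.5 (0.56, -0.12, 0.3) [ 0.8658  0.3958 -0.9117  1.6515  0.3263  1.2559 -1.6382]
-87.5 (0.62, 0.12, 0.3) [ 0.5206  0.6385 -1.1684  1.4988  0.5908  1.3948 -2.2069]
-87.5 (0.443, 0.209, 0.25) [-0.3097  0.1655 -0.2066  1.9225  0.0388  1.0574 -2.0597]
-87.5 (0.443, 0.209, 0.12) [-0.3195  0.3398 -0.2064  2.0435  0.0985  0.7675 -2.1125]
-87.5 (0.61, -0.1, 0.045) [ 0.5381  0.7102 -0.5744  1.7497  0.4998  0.8318 -1.7976]
-87.5 (0.69, 0.13, 0.06) [ 0.2381  0.8609 -0.7287  1.5076  0.6345  1.0198 -2.1838]
-87.5 (0.45, 0, 0.12) [ 0.8609  0.5087 -1.112   2.1137  0.6014  0.8816 -2.1337]
92.5 (0.56, -0.12, 0.3) [ 1.0924  0.6266 -1.3619  1.6459  0.6229  1.3878  1.262 ]
92.5 (0.62, 0.12, 0.3) [ 0.5674  0.7175 -1.3008  1.4975  0.6922  1.4507  0.8641]
92.5 (0.443, 0.209, 0.25) [ 0.5493  0.4208 -1.2874  1.9     0.4429  1.1558  0.7129]
92.5 (0.443, 0.209, 0.12) [ 0.2139  0.4704 -0.8623  2.0271  0.4744  0.8532  0.6976]
92.5 (0.61, -0.1, 0.045) [ 0.7986  0.8925 -0.9926  1.741   0.8734  1.0173  1.0869]
92.5 (0.69, 0.13, 0.06) [ 0.3067  0.9136 -0.8566  1.505   0.7489  1.0732  0.8897]
92.5 (0.45, 0, 0.12) [ 0.9873  0.6904 -1.3407  2.1114  0.8134  1.0224  0.8221]
```

```bash
python3 - <<'E'
from h import *
np.set_printoptions(precision=4,suppress=True)
manip.move_pose([.5,-.2,.40],down(np.radians(92.5)))
manip.move_pose([.72,.02,.32],down(np.radians(92.5)))
print(manip.current_clock(),manip.current_q())
c,im=shot('wrist','w1')
print(c); np.save('w1.npy',[c],allow_pickle=True)
c,im=shot('side','s1')
E
```

```text
3.425 [ 0.4919  0.7335 -1.0256  1.2147  0.6121  1.5043  1.1711]
{'vfov': 65.97351411124015, 'cx': 278.1473384619639, 'cy': 207.3203372522261, 'eye': array([0.6402, 0.013 , 0.4793]), 'attitude': array([0.6848, 0.7138, 0.1059, 0.1018])}
```

View pics/w1.png

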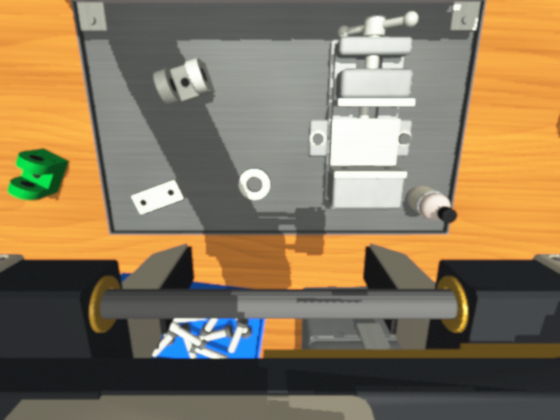

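View pics/s1.png

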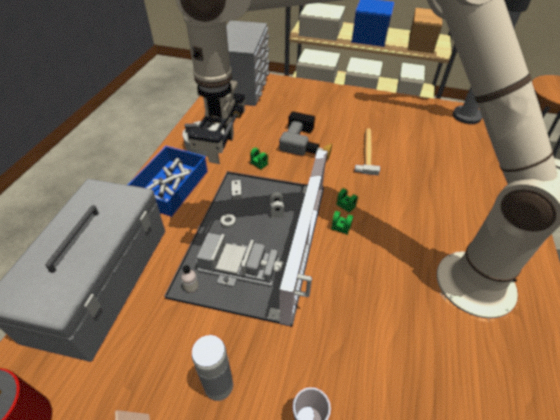

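```bash
python3 - <<'E'
import cv2
t=cv2.imread("pics/w1_full.png")
cv2.imwrite("pics/w1v.png",cv2.resize(t[85:215,300:430],None,fx=4.5,fy=4.5,interpolation=cv2.INTER_CUBIC))
cv2.imwrite("pics/w1c.png",cv2.resize(t[45:115,140:220],None,fx=8,fy=8,interpolation=cv2.INTER_CUBIC))
E
```

```text
(no output)
```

View pics/w1v.png

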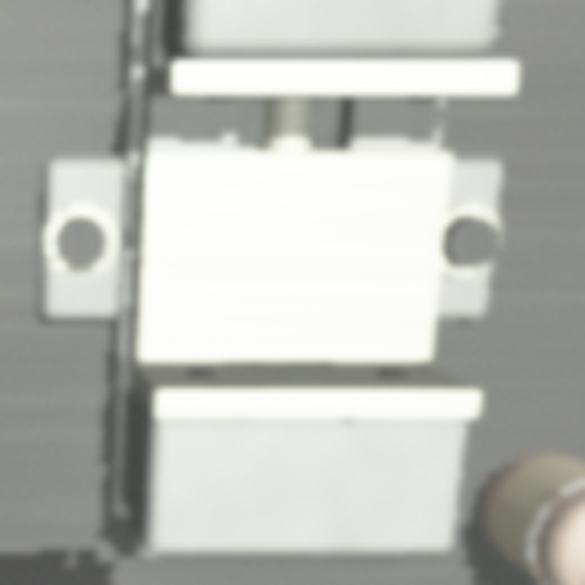

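View pics/w1c.png

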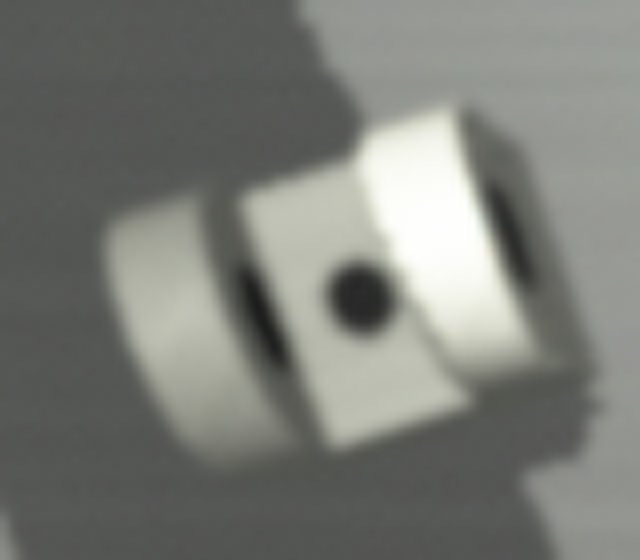

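```bash
python3 - <<'E'
from h import *
np.set_printoptions(precision=4,suppress=True)
c=np.load('w1.npy',allow_pickle=True)[0]
C=lambda x,y:(x/8+140-.44,y/8+45-.44); V=lambda x,y:(x/4.5+300-.39,y/4.5+85-.39)
ang=lambda a,b:np.degrees(np.arctan2(*(b-a)[[1,0]]))
for tz in (.004,.008):
  z=tz+.03
  P=lambda x,y:plane(c,C(x,y),z)
  print('clev',P(362,298),'xdir',ang(P(330,448),P(238,200)),'ydirs',ang(P(330,448),P(470,405)),ang(P(245,190),P(360,155)), np.linalg.norm(P(330,448)-P(238,196)))
for z in (.076,.079,.082):
  a,b=plane(c,V(153,389),z),plane(c,V(482,388),z);print('jaw',z,a,b,ang(b,a),np.linalg.norm(b-a))
  a,b=plane(c,V(170,96),z-.004),plane(c,V(519,95),z-.004);print('mjaw',a,b,ang(b,a),np.linalg.norm(b-a))
for z in (.036,.040,.044):
  q=[plane(c,V(*p),z) for p in [(148,152),(453,152),(436,361),(139,361)]]
  print('pack',z,np.mean(q,0),[np.linalg.norm(q[i]-q[(i+1)%4]) for i in range(4)],ang(q[1],q[0]),ang(q[2],q[3]))
  print(np.array(q))
# rail ends/tray corners
print(plane(c,(107,234),.005),plane(c,(450,234),.005))
# triangulate with top cam
ct=cal('top');T=lambda x,y:(x/4+180-.4,y/4+135-.4)
for n,a,b in [('collar',T(386,122),(254.5,184)),('clevhole',T(485,260),C(362,298)),('packFL?',T(176,155),V(139,361))]: print(n,*tri([ray(ct,a),ray(c,b)]))
cs=cal('side');S=lambda x,y:(x/3.3+165-.35,y/3.3+140-.35)
print(tri([ray(cs,S(240,437)),ray(c,V(452,152))]),tri([ray(cs,S(168,422)),ray(c,V(436,361))]))
E
```

```text
clev [ 0.6117 -0.1086  0.034 ] xdir -160.76067306073327 ydirs 108.25371995678427 107.6877967416822 0.03974699365716777
clev [ 0.6119 -0.1075  0.038 ] xdir -160.76067306073327 ydirs 108.25371995678405 107.68779674168235 0.0393899698564366
jaw 0.076 [0.712  0.0857 0.076 ] [0.7079 0.1777 0.076 ] -87.4450319516626 0.09206054894168764
mjaw [0.6337 0.0837 0.072 ] [0.6296 0.1768 0.072 ] -87.46870276567776 0.09312349794221014
jaw 0.079 [0.7114 0.0852 0.079 ] [0.7074 0.1764 0.079 ] -87.44503195166254 0.09137576955406071
mjaw [0.6337 0.0832 0.075 ] [0.6296 0.1756 0.075 ] -87.46870276567778 0.09243761442216483
jaw 0.082 [0.7109 0.0846 0.082 ] [0.7069 0.1752 0.082 ] -87.44503195166254 0.09069099016643374
mjaw [0.6338 0.0827 0.078 ] [0.6297 0.1744 0.078 ] -87.46870276567779 0.09175173090211956
pack 0.036 [0.678  0.1315 0.036 ] [np.float64(0.0895623534686697), np.float64(0.06170334612010616), np.float64(0.09086899213008941), np.float64(0.061688988990067126)] -87.62461455173934 -87.62151731710973
[[0.649  0.085  0.036 ]
 [0.6453 0.1745 0.036 ]
 [0.7069 0.1786 0.036 ]
 [0.7106 0.0878 0.036 ]]
pack 0
[... 471 characters left out ...]
455173928 -87.62151731710968
[[0.6489 0.0837 0.044 ]
 [0.6452 0.1716 0.044 ]
 [0.7057 0.1756 0.044 ]
 [0.7094 0.0865 0.044 ]]
[ 0.8391 -0.2482  0.005 ] [0.8167 0.2903 0.005 ]
collar [ 0.7461 -0.0173  0.0243] [np.float64(0.0014377329179622689), np.float64(0.0014377329179619581)]
clevhole [ 0.6128 -0.107   0.0425] [np.float64(0.0008463041849359113), np.float64(0.0008463041849358762)]
packFL? [ 0.8241  0.2159 -0.5417] [np.float64(0.036478579221982145), np.float64(0.036478579221982325)]
(array([0.6449, 0.1728, 0.0395]), [np.float64(0.0003754152274206386), np.float64(0.00037541522742073186)]) (array([0.7061, 0.1765, 0.0418]), [np.float64(0.00013824437279763923), np.float64(0.000138244372797955)])
```

```bash
python3 - <<'E'
from h import *
np.set_printoptions(precision=4,suppress=True)
q=down(np.radians(92.5))
print(manip.current_force())
manip.move_pose([.444,.209,.27],q)
print(manip.current_clock(),manip.current_q())
c,im=shot('wrist','w2'); np.save('w2.npy',[c],allow_pickle=True)
shot('side','s2',(165,140,365,320),3.3)
E
```

```text
[-0.3452  0.0942  0.3337]
4.8 [ 0.5534  0.3756 -1.2695  1.8712  0.3891  1.1804  0.763 ]
```

View pics/w2.png

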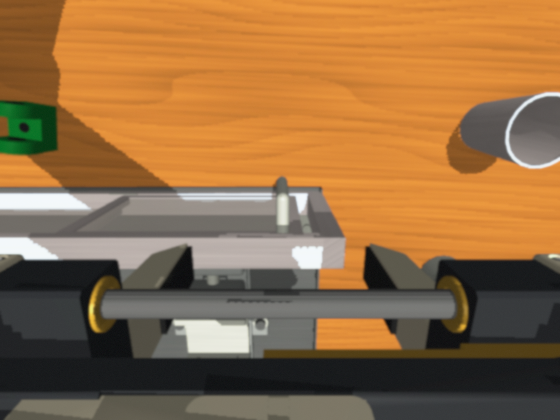

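View pics/s2.png

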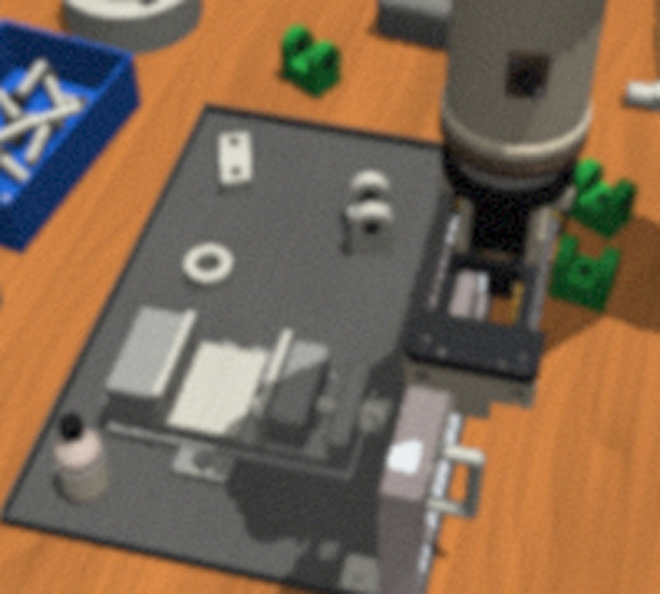

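```bash
python3 - <<'E'
from h import *
np.set_printoptions(precision=4,suppress=True)
c=np.load('w2.npy',allow_pickle=True)[0]
for uv,z in [((282,190),.155),((282,210),.155),((282,180),.155),((282,180),.11),((343,236),.168),((344,267),.168)]: print(uv,plane(c,uv,z))
E
python3 -c "
import cv2
t=cv2.imread('pics/w2_full.png');cv2.imwrite('pics/w2c.png',cv2.resize(t[165:275,230:350],None,fx=5,fy=5,interpolation=cv2.INTER_CUBIC))"
```

```text
(282, 190) [0.4331 0.2096 0.155 ]
(282, 210) [0.4514 0.2105 0.155 ]
(282, 180) [0.4242 0.2092 0.155 ]
(282, 180) [0.4339 0.2102 0.11  ]
(343, 236) [0.4687 0.2641 0.168 ]
(344, 267) [0.4984 0.268  0.168 ]
```

View pics/w2c.png

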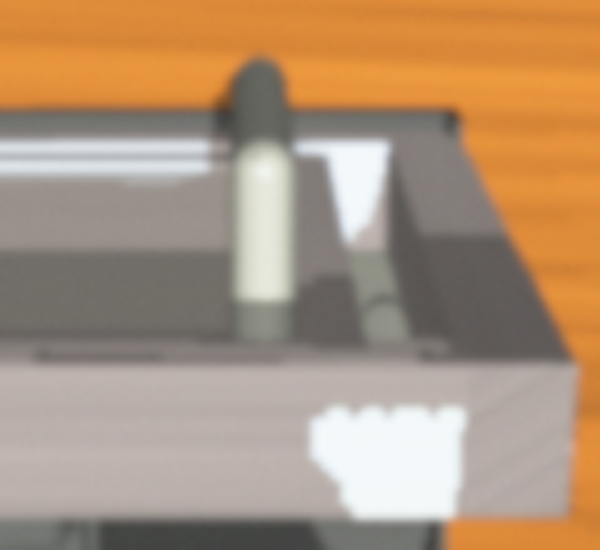

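```bash
python3 - <<'E'
from h import *
np.set_printoptions(precision=4,suppress=True)
q=down(np.radians(92.5))
print('ik');P=np.array([.443,.210,.120])
manip.servo_line(P,q,vel=.12)
print(manip.current_clock(),manip.current_force())
effector.close(f_grip=15)
print(manip.current_finger_gap(),manip.current_force(),manip.current_tool_pos())
d=np.array([.0437,-.999,0])
s=0
def go(s,v): manip.servo_line(P+d*s,q,vel=v)
go(.14,.12); print(manip.current_clock(),manip.current_force(),manip.current_finger_gap())
s=.14
while s<.225:
    s+=.008; go(s,.06); f=manip.current_force(); print(round(s,3),f,manip.current_tool_pos()[1])
    if abs(f@d)>10: break
manip.sleep(.2);print(manip.current_force(),manip.current_clock(),manip.current_finger_gap())
shot('top','t3',(180,135,380,275),4)
E
```

```text
ik
6.3 [-0.1819  1.1388  1.2255]
0.011685814301099023 [-0.5939  1.4022 -1.0713] [0.443  0.2104 0.12  ]
8.8333 [-1.3629 -1.8948  2.4114] 0.01167603972295525
0.148 [-2.0777 -0.9096  3.5259] 0.0619602156016665
0.156 [-2.6292 -1.9799  4.7811] 0.05347474104479784
0.164 [-3.5576 -0.9007  5.3318] 0.045194725635154386
0.172 [-3.4866 -1.8425  5.8063] 0.03702539369303769
0.18 [-4.5666 -1.7444  6.2299] 0.02879490066629018
0.188 [-2.9276 -1.5311  5.9472] 0.020578635307738978
0.196 [-3.983   6.4472  3.0303] 0.015408653815665089
0.204 [-3.6875 26.8194 -5.0158] 0.015363687859486986
[-3.3718 26.0531 -5.2587] 11.3 0.011876004389320339
```

View pics/t3.png

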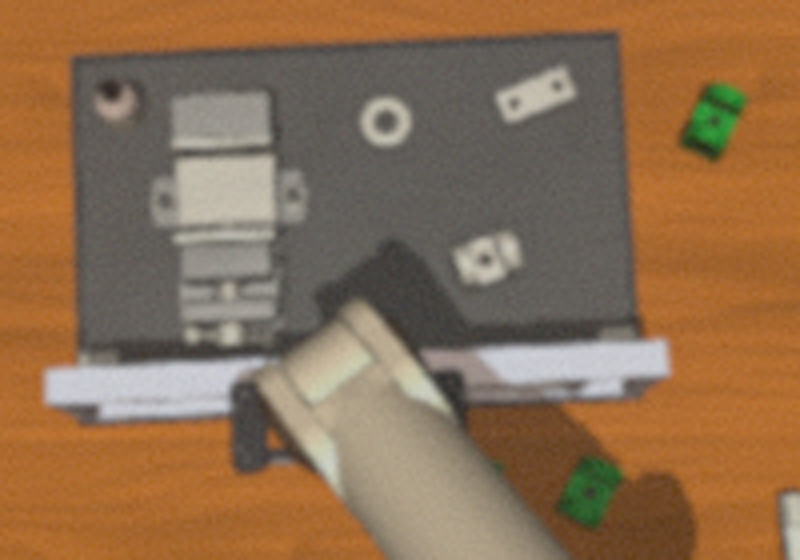

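```bash
python3 - <<'E'
from h import *
np.set_printoptions(precision=4,suppress=True)
q=down(np.radians(92.5))
p=manip.current_tool_pos(); 
manip.servo_line([p[0],p[1]+.004,p[2]],q,vel=.06)
print(manip.current_force())
effector.open_jaws()
print(manip.current_tool_pos(),manip.current_force())
manip.servo_line([p[0],p[1]+.004,.26],None,vel=.2)
q2=down(np.radians(108.4))
manip.move_pose([.612,-.108,.26],q2)
manip.sleep(.2)
print(manip.current_clock(),manip.current_q(),manip.current_tool_pos())
c,im=shot('wrist','w4'); np.save('w4.npy',[c],allow_pickle=True)
shot('top','t4',(180,135,380,275),4)
E
```

```text
[-3.4355  1.4352  4.2303]
[0.4513 0.0193 0.12  ] [-0.5002 -0.5179  1.1322]
14.925 [ 0.9009  0.6569 -1.1657  1.5774  0.6188  1.3219  1.5473] [ 0.6114 -0.1066  0.2609]
```

View pics/w4.png

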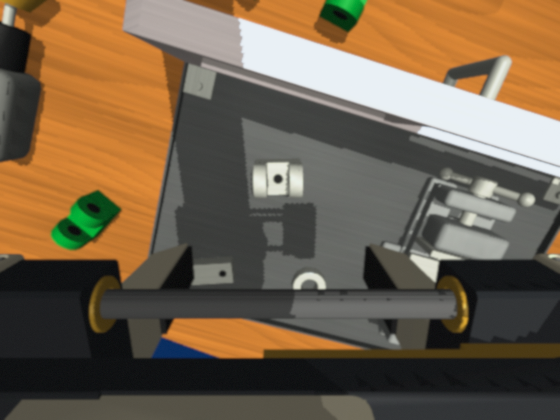

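View pics/t4.png

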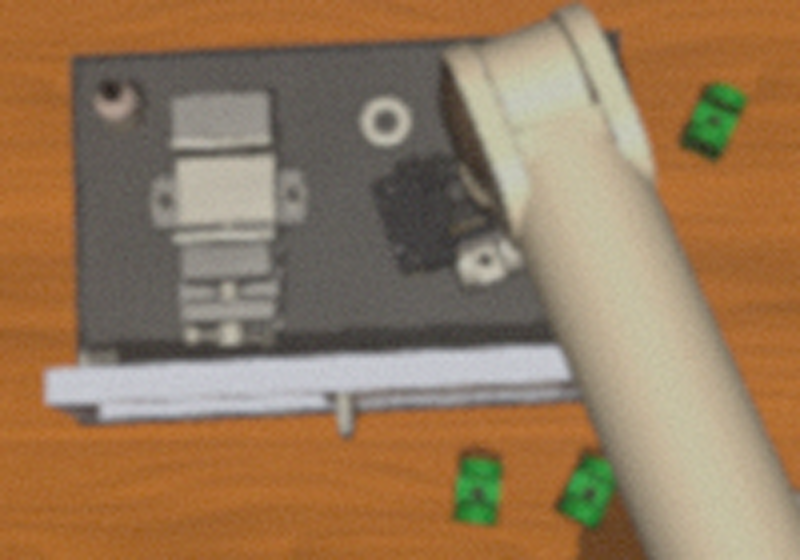

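```bash
python3 - <<'E'
from h import *
np.set_printoptions(precision=4,suppress=True)
t=cv2.imread("pics/w4_full.png");cv2.imwrite("pics/w4c.png",cv2.resize(t[145:215,235:320],None,fx=8,fy=8,interpolation=cv2.INTER_CUBIC))
g=t[145:215,235:320].astype(int).sum(2)
c=np.load('w4.npy',allow_pickle=True)[0]
for z in (.033,.035,.037): print(plane(c,(277.5,179),z))
print(proj(c,[.6118,-.108,.035]))
E
```

```text
[ 0.6129 -0.1083  0.033 ]
[ 0.6125 -0.1084  0.035 ]
[ 0.6121 -0.1086  0.037 ]
[278.0295 178.5563]
```

View pics/w4c.png

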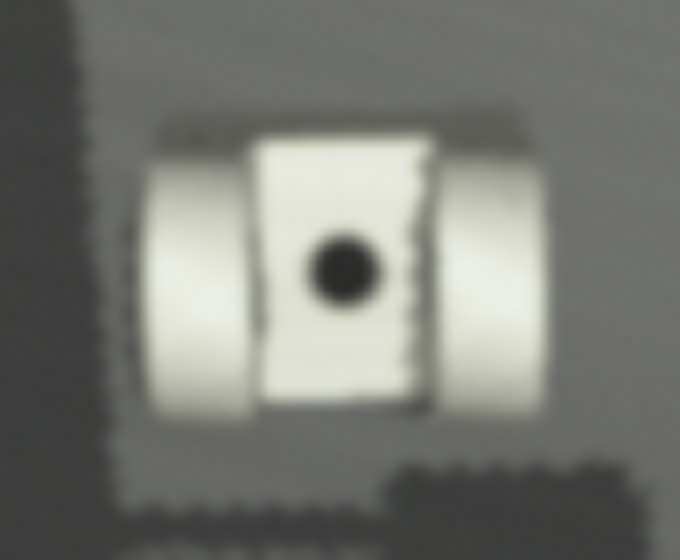

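```bash
python3 - <<'E'
from h import *
np.set_printoptions(precision=4,suppress=True)
q2=down(np.radians(108.4))
manip.servo_line([.612,-.108,.10],q2,vel=.15)
manip.servo_line([.612,-.108,.019],q2,vel=.08)
print(manip.current_clock(),manip.current_force(),manip.current_tool_pos())
effector.close(f_grip=45); manip.sleep(.2)
print(manip.current_finger_gap(),manip.current_force(),manip.current_tool_pos(),manip.current_clock())
shot('side','s5',(165,140,365,320),3.3)
E
```

```text
17.4 [0.1967 0.5405 0.3113] [ 0.6125 -0.1079  0.0196]
0.0557299410858485 [-0.4639  1.1337  0.7602] [ 0.612  -0.1078  0.0191] 18.2583
```

View pics/s5.png

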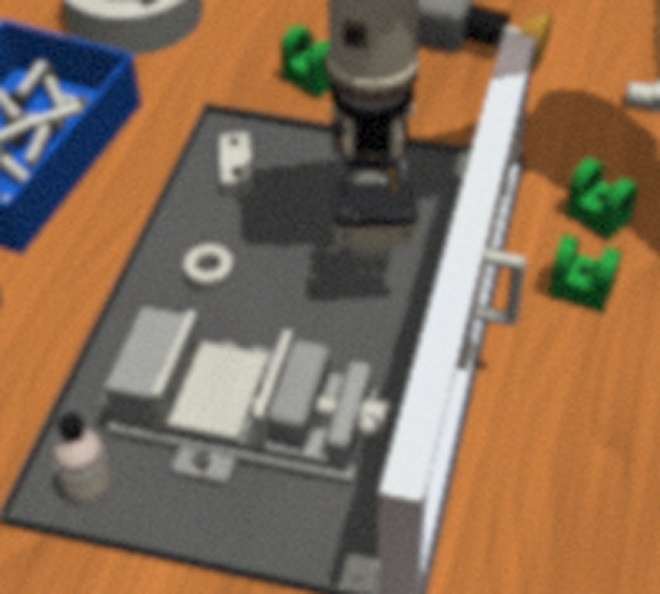

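```bash
python3 - <<'E'
from h import *
np.set_printoptions(precision=4,suppress=True)
q2=down(np.radians(108.4)); q=down(np.radians(92.5))
manip.servo_line([.612,-.108,.16],q2,vel=.15)
print(manip.current_force(),manip.current_finger_gap(),manip.current_tool_pos())
manip.move_pose([.679,.1287,.16],q); manip.sleep(.3)
print(manip.current_clock(),manip.current_force(),manip.current_tool_pos(),R.from_quat(manip.current_tcp_rot()).as_matrix()[:,0],manip.current_q())
c,im=shot('wrist','w6'); np.save('w6.npy',[c],allow_pickle=True)
shot('side','s6',(165,140,365,320),3.3)
E
```

```text
[-0.0661  0.1676 -6.973 ] 0.055537249560688215 [ 0.611  -0.1083  0.1587]
20.6667 [-0.2849  0.5786 -6.277 ] [0.6792 0.127  0.1599] [-0.0414  0.9991 -0.0004] [ 0.37    0.8109 -0.9666  1.4818  0.6903  1.2147  0.9173]
```

View pics/w6.png

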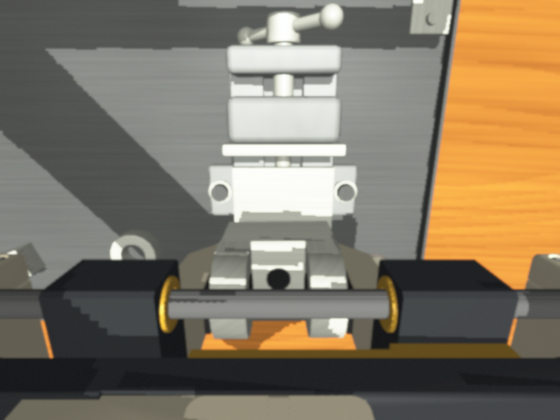

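View pics/s6.png

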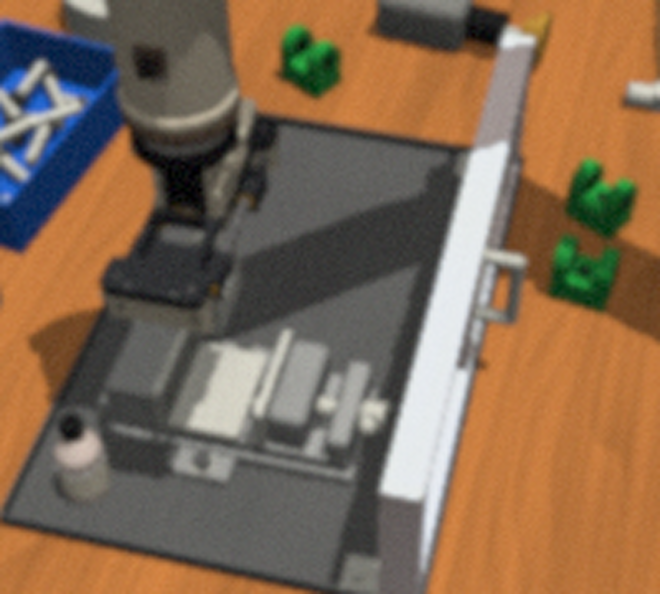

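```bash
python3 - <<'E'
from h import *
np.set_printoptions(precision=4,suppress=True)
q=down(np.radians(92.5))
x,y=.679,.131
manip.servo_line([x,y,.075],q,vel=.1); manip.sleep(.2)
print(manip.current_clock(),manip.current_force(),manip.current_tool_pos())
z=.064
while z>.046:
    manip.servo_line([x,y,z],q,vel=.03); manip.sleep(.1); f=manip.current_force(); print(round(z,4),f,manip.current_tool_pos())
    if f[2]>-3: break
    z-=.0015
print(manip.current_clock(),manip.current_finger_gap())
E
```

```text
21.9667 [-0.0178  0.0238 -5.9251] [0.6796 0.1311 0.0759]
0.064 [-0.2944  0.3246 -6.7222] [0.6791 0.1312 0.0641]
0.0625 [ 0.281   0.7093 -6.187 ] [0.679  0.131  0.0625]
0.061 [ 0.3237 -0.292  -6.9419] [0.679 0.131 0.061]
0.0595 [ 0.0576  0.2303 -6.7107] [0.679  0.131  0.0594]
0.058 [-0.2431 -0.7869 -7.0338] [0.679 0.131 0.058]
0.0565 [-0.5938  0.3451 -6.7364] [0.679  0.131  0.0564]
0.055 [ 1.2289 -0.5405 -5.4439] [0.6791 0.1311 0.0551]
0.0535 [-1.8649 -1.5591  6.7419] [0.6796 0.1313 0.0551]
25.0333 0.0557332485203564
```

```bash
python3 - <<'E'
from h import *
np.set_printoptions(precision=4,suppress=True)
q=down(np.radians(92.5)); xh=np.array([.99905,.0436,0])
P=np.array([.679,.131,.0544])
manip.servo_line(P,q,vel=.03);manip.sleep(.2);print(manip.current_force(),manip.current_wrist_torque())
s=.005; manip.servo_line(P+xh*s,q,vel=.03); print(manip.current_force())
f0=manip.current_force()@xh
while s<.022:
    s+=.001; manip.servo_line(P+xh*s,q,vel=.015); manip.sleep(.08); f=manip.current_force(); print(round(s,4),f,f@xh,manip.current_wrist_torque(),manip.current_tool_pos())
    if f@xh<-6: break
print(manip.current_clock(),manip.current_finger_gap())
E
```

```text
[-1.0302 -1.3026  5.3608] [-0.0777  0.2523  0.0078]
[-1.6932 -0.4874  5.1585]
0.006 [-2.1459  0.0899  5.9709] -2.1399647755336373 [-0.0171  0.3796  0.052 ] [0.685  0.1319 0.0551]
0.007 [-3.488  -0.2551  6.2641] -3.495858103692799 [-0.0818  0.4794  0.0043] [0.6858 0.132  0.0551]
0.008 [-2.7876 -0.0793  5.3975] -2.7884539124003083 [-0.0644  0.4842 -0.063 ] [0.6868 0.1321 0.0551]
0.009 [-3.1835  0.1209  6.4419] -3.1751801011909833 [-0.0915  0.4441  0.046 ] [0.6878 0.1322 0.0551]
0.01 [-3.4628 -0.0003  6.0157] -3.4594979425068972 [-0.0503  0.4629  0.0129] [0.6888 0.1322 0.0551]
0.011 [-5.6169 -0.935   7.3572] -5.65230000589046 [-0.0666  0.9111 -0.1186] [0.689  0.1322 0.0551]
0.012 [-8.8254 -1.779  10.1799] -8.894572947916393 [-0.1529  1.4986 -0.2688] [0.689  0.1323 0.0551]
28.1333 0.055884659312005
```

```bash
python3 - <<'E'
from h import *
np.set_printoptions(precision=4,suppress=True)
q=down(np.radians(92.5)); xh=np.array([.99905,.0436,0])
P=np.array([.679,.131,.0544]); s=.012
def rd():
    manip.sleep(.1); return np.mean([manip.current_force() for _ in range(5)],0)
while s<.018:
    s+=.0005; manip.servo_line(P+xh*s,q,vel=.01); f=rd(); print(round(s,4),f,f@xh,manip.current_wrist_torque(),manip.current_tool_pos())
    if f@xh<-13: break
for i in range(4): manip.sleep(.5); print(manip.current_force(),manip.current_tool_pos())
M=R.from_quat(manip.current_tcp_rot()).as_matrix();print(M)
print(manip.current_clock(),manip.current_finger_gap(),s)
c,im=shot('wrist','w7');np.save('w7.npy',[c],allow_pickle=True)
shot('side','s7',(165,140,365,320),3.3)
shot('top','t7',(180,135,380,275),4)
E
```

```text
0.0125 [-11.0179  -2.0598  11.5335] -11.097275156559787 [-0.1951  1.7528 -0.3451] [0.689  0.1323 0.0551]
0.013 [-11.8768  -2.2299  14.0876] -11.96275442626105 [-0.2106  2.0327 -0.3892] [0.689  0.1323 0.0551]
0.0135 [-13.7061  -2.8322  14.478 ] -13.816608513094662 [-0.2614  2.3347 -0.495 ] [0.6891 0.1323 0.0552]
[-13.506   -2.5327  13.5844] [0.689  0.1323 0.0551]
[-13.1381  -2.02    15.0212] [0.689  0.1323 0.0551]
[-13.9336  -2.5661  14.9134] [0.689  0.1322 0.0551]
[-13.8164  -2.8431  13.6658] [0.689  0.1323 0.0551]
[[-0.0439  0.999  -0.0061]
 [ 0.999   0.0439 -0.001 ]
 [-0.0007 -0.0061 -1.    ]]
31.1833 0.05532987975657255 0.013500000000000002
```

View pics/w7.png

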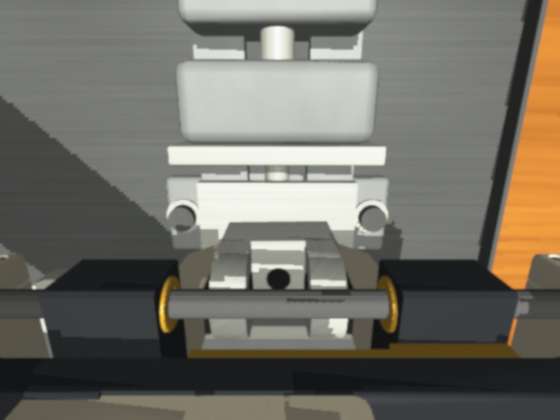

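View pics/s7.png

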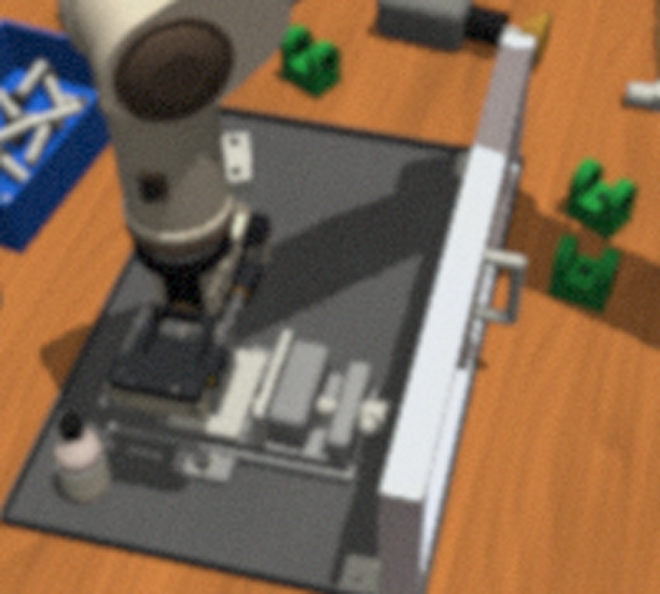

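View pics/t7.png

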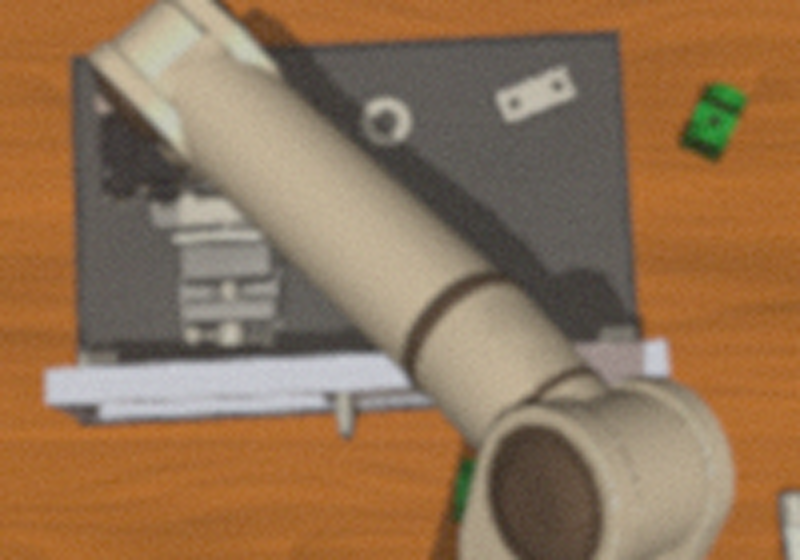

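```bash
python3 - <<'E'
from h import *
manip.sleep(.5);print(manip.current_force(),manip.current_finger_gap(),manip.current_tool_pos(),manip.current_clock())
print(manip.hand_in())
E
```

```text
[-13.39409029  -2.70122084  14.2546244 ] 0.05575512043112985 [0.6890477  0.13226145 0.05514372] 31.8333
the job is handed in; nothing more can be done
None
```

The guard is open and the clevis is standing fork up on the packing plate, held and pushed against the fixed jaw. I handed the job in at 31.8 s, and it reported no verdict.

- **Guard:** I slid it open by its handle until it met the end stop. It moved about 0.195 m, and the force rose to 26 N there.
- **Clevis:** I picked the steel clevis out of the tray, not one of the green look-alikes, and set it on the plate. I then eased it against the jaw in 0.5–1 mm steps.
- **Push:** the wrist read a steady 13–14 N over the last 2.5 s. Allowing for up to about 3 N of friction on the plate, I put the push on the jaw at about 10.5–13.5 N. I could not read that force directly.
- **Grip:** the fingers are at a 55.8 mm opening on the 56 mm clevis, with 45 N set.
- **Position:** the jaw stopped the clevis within about 1 mm of where I had measured the seated position. The last wrist picture shows it within about 2 mm of the jaws' middle. The gripper was tilted only about 0.006 rad and square to the jaw.
- **Disagreements:** the far tray corners came out about 4% further apart in the wrist view than in the top view. The distances measured near the vise agreed. The downward press on the plate also rose to about 14 N at the wrist while pushing, though the height did not change.
- **Other things:** I saw nothing else in the tray or on the bench moved in the last pictures. The arm hid a few items in some views.

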